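Glue up a stepped pulley under the spring press table

TASK

Glue up the toy pulley on the round metal platen of the spring press table: lay the big wooden disc in the middle of the platen, then the middle-sized disc centred on it, then the toy wheel centred on top, letting go of each. Then press straight down on the wheel until the platen has sunk about 10 mm, half of its travel, never as far as its stop; keep it there for two seconds, and finish still pressing at that depth - do not let go. Leave the sanding block, the pencil and the tape measure alone.

Things in the scene. Friction and masses are not known exactly. Their poses are not given: they have to be found in the camera images.
- press: spring press table, fixed to the bench: wooden foot 130 (x) x 160 (y) x 22 mm high, a steel collar of 52 mm diameter on it up to 36 mm, above it the round platen on a spring. At its +y side a narrow steel gauge strip stands 64 mm from the centre, 60 mm high (below the platen's top), with two dark lines at 53 and 47 mm height: 10 mm of travel brings the pointer on the platen's rim to the middle between the lines. Origin: centre of the foot's underside, z up
- platen_top (a point): centre of the top face of the platen, an aluminium disc of 104 mm diameter, 8 mm thick, with a thin dark circle of 70 mm diameter drawn round its centre; 64 mm above the bench when not pressed; it sinks with the platen
- platen (a joint): travel of the platen straight down, m: 0 = up (at rest), 0.020 = on its stop. The spring pushes back with about 1 N per mm (about 10 N at 10 mm) and raises the platen when let go; the weight of the discs sinks it by 0 to 2 mm
- big_disc: big disc, plain light wood, 64 mm diameter, 12 mm thick, lying flat; origin: centre of its underside, z up
- mid_disc: middle-sized disc, plain light wood, 50 mm diameter, 12 mm thick, lying flat; origin: centre of its underside, z up
- wheel: turned wooden toy wheel, 36 mm diameter, 14 mm thick, lying flat; press on the middle of its upper face, which acts as flat at 14 mm; origin: centre of its underside, z up
- sanding_block: cork sanding block 63 x 101 x 34 mm, a bystander; origin: centre of its underside
- pencil: pencil 168 mm long (along its y), 11 mm high, a bystander between the discs; origin: centre of its underside
- tape_measure: tape measure 38 x 75 x 62 mm, a bystander; origin: centre of its underside
Things that resemble listed ones, but are neither listed nor needed, are in the scene too. Leave any purple look-alike of the big_disc alone.

How it is judged (in metres and radians):
On the way, in this order (a step that is already met when the one before it is completed fails the run):
1. the big disc lies centred on the platen, let go (horizontal distance between big_disc and platen_top below 0.006 m and z of big_disc in the frame of platen_top between -0.003 and 0.003 m and angle between big_disc's own z axis and vertical below 0.08 rad and contact force between the fingers and big_disc below 0.3 N), for 0.2 s.
2. the middle disc lies centred on the big disc, let go (horizontal distance between big_disc and platen_top below 0.006 m and z of big_disc in the frame of platen_top between -0.003 and 0.003 m and angle between each of big_disc, mid_disc's own z axis and vertical below 0.08 rad and horizontal distance between mid_disc and big_disc below 0.006 m and z of mid_disc in the frame of big_disc between 0.009 and 0.015 m and contact force between the fingers and mid_disc below 0.3 N), for 0.2 s.
3. the wheel lies centred on the middle disc, let go (horizontal distance between big_disc and platen_top below 0.006 m and z of big_disc in the frame of platen_top between -0.003 and 0.003 m and angle between each of big_disc, mid_disc, wheel's own z axis and vertical below 0.08 rad and horizontal distance between mid_disc and big_disc below 0.006 m and z of mid_disc in the frame of big_disc between 0.009 and 0.015 m and horizontal distance between wheel and mid_disc below 0.006 m and z of wheel in the frame of mid_disc between 0.009 and 0.015 m and contact force between the fingers and wheel below 0.3 N), for 0.2 s.
4. the stack is pressed so that the platen stays 7 to 13 mm down for two seconds (horizontal distance between big_disc and platen_top below 0.006 m and z of big_disc in the frame of platen_top between -0.003 and 0.003 m and angle between each of big_disc, mid_disc, wheel's own z axis and vertical below 0.08 rad and horizontal distance between mid_disc and big_disc below 0.006 m and z of mid_disc in the frame of big_disc between 0.009 and 0.015 m and horizontal distance between wheel and mid_disc below 0.006 m and z of wheel in the frame of mid_disc between 0.009 and 0.015 m and value of joint platen between 0.007 and 0.013 m and contact force between the fingers and wheel above 4 N), for 2 s.
At the end, for the whole second after the job is handed in: The robot's fingers still press on the wheel (more than 4 N) and hold the platen 7 to 13 mm down; big disc, middle disc and wheel lie flat on the platen in this order from below, each centred within 6 mm on what is under it, and at rest (all of step 4 and linear speed of each of big_disc, mid_disc, wheel below 0.02 m/s); the arm keeps its last pose, push and grip.
It fails at once if the platen is pushed to its stop (more than 18.5 mm) (value of joint platen above 0.0185 m).
It fails at once if the sanding block is moved more than 30 mm (distance of sanding_block from where it was at the start of the episode above 0.03 m).
It fails at once if the pencil is moved more than 30 mm (distance of pencil from where it was at the start of the episode above 0.03 m).
It fails at once if the tape measure is moved more than 30 mm (distance of tape_measure from where it was at the start of the episode above 0.03 m).
It also fails if it takes over 67 s, if anything falls off the work surface, if the arm or the gripper's body presses on something with over 40 N, if the wrist force passes 120 N, or if a joint passes its speed limit or range.

ROBOT

A 6-joint arm with a two-finger parallel gripper is mounted at the origin on a cart in front of the work surface, level with it; the furniture and walls round the work are solid. World frame = base frame: x ahead of the robot, y to its left, z up, the work surface at z = 0. Lengths are in mm, angles in degrees, forces in N, time in s.
With the tool pointing down it reaches from about 350 to 850 mm from the base axis. Payload 8.1 kg.
Tool frame: the origin (TCP) lies at the very end of the fingers, on their centre line; the grasp point (between the pads) lies 19 mm behind it (tcp_to_grasp is the distance from the TCP to the grasp point, in mm); z points along the fingers, x is the direction in which the jaws open and shut, and the axes are right-handed (so a half turn about z gives the same grasp; the last joint's range is limited). The gripper opens to 85 mm and grips with 20 to 120 N. Pads are 22 mm wide; open, the fingers measure 114 mm over their backs; the gripper's body (76 mm by 85 mm) begins 54 mm behind the grasp point. The pads swing forward as they close: fully open they stand 13 mm farther back than shut.
Start: joints at [-76.57, 7.471, 85.268, -0, 87.261, -4.893], TCP at [188.646, -569.577, 231.292] pointing down, gripper open.
Joint ranges: [-169.43, 169.43], [-51.17, 129.36], [1.28, 143.12], [-76.62, 256.62], [0, 156.53], [-152.29, 152.29]. Speed limits (degrees/s): [136.94, 136.94, 159.86, 180, 180, 180].

INTERFACE

Orientations are given as [roll, pitch, yaw] about the fixed x, y, z axes, in that order (R = Rz(yaw) Ry(pitch) Rx(roll)).
In Python, from bench import * gives the robot as it stands. The module is installed in compiled form; this text tells all that it offers.
- The arm moves only by the tool apply_moves, never from a script. Its argument "targets" is text: rows parted by semicolons, each of 7 numbers parted by spaces: the turn, a rotation vector about the tool's x, y, z in rad, then the shift along the tool's x, y, z in cm, then the finger opening in cm, from 0 to 8.54. A call has exactly 5 rows; each row is the pose to reach, as a shift and turn from the pose commanded when the call began, along the tool's axes at that moment; what a row does not reach only later rows make up. A row lasts 1/10 s, in which the tool goes at most 50 mm and 8.59 degrees, less where a joint would pass 70% of its speed; a pose out of reach is approached as far as the arm can. A call with a gripper value outside its range is refused whole. The fingers move at their own pace and stop on an object; "force" is the grip in N (left out, the last holds). Time passes only in rows, so rows that repeat a pose let the fingers close, or fill a call up. It gives the time, the measured TCP pose, the force and the opening at its end, in the units of the state.
- sense(): the state, without advancing time (a new reading comes with each control period).
- snapshot(name): name is "scene" or "top" or "wrist"; returns the picture (480x640x3 uint8, red, green, blue); there is no depth.
- camera_model(name): a dict with "fx", "fy", "cx", "cy" (pixels), "position" and "attitude" of the camera in the world; the wrist camera has in their place "T_tool_cam" (4x4, takes a point from camera to tool coordinates, whose origin is the TCP and whose axes are the tool frame's). Camera axes: x right, y up, looking along -z (the intrinsics and any distortion apply to the point x, -y, -z); pixel columns grow to the right and rows downward; lengths in mm; the calibration is good to about 2 mm. The wrist camera is an equidistant fisheye: a pixel r from the principal point sees the ray r / f radians off the axis. A picture is of the moment at which its call begins: read the wrist's pose just before it. camera_model takes no time and is no camera call.
- hand_in(): hands the job in, once; it reports no verdict.
Trained networks look in the newest picture that a camera, given by its name, has taken for a name from the list of things; names that differ only in an ending like _2 or _b are one class to them, and where a whole thing is asked for, a point or a joint stands for the part that bears it (a point fixed in the world has none). Each returns a list of dicts, best first, with "confidence" (0 to 1); they miss things now and then, are a little off and sometimes report something else, mostly with a low value. They report only what shows in the picture. A call takes as long as a camera call. They do not tell look-alikes from the thing itself.
- recognise(camera, query): "at" ([row, column] in pixels, amid what is visible of it).
- place_of(camera, query): "at" ([row, column] in pixels: a listed point, or the origin of a listed thing).
The state is a dict: "time": time; "joint_pos": joint angles; "qd": joint speeds; "joint_efforts": joint torques, N m; "tool_pos": TCP position; "tcp_rot": TCP orientation; "ft_force": force on the tool from outside, world axes, zero at the start; "wrist_torque": the same for the moment, N m; "finger_gap": finger opening in mm.
Only numpy, scipy, OpenCV 4.12 (cv2) and the standard library are available. Lean on these libraries where they do the work, as an engineer would, in place of code of your own. Each camera call takes 0.05 s, during which the arm holds its last target. There are 200 camera calls.

## Working session

There is one attempt and no reset: what is moved stays moved. The work goes in short steps, Python scripts to look and compute and a tool call to move; the robot and the scene stay as the last step left them, time stands still between calls to the robot, and variables do not carry over. Pictures are saved under pics/ and viewed, about 8 in all and at most 12, crops included, and the job is handed in when it is done.

Besides the shell and the picture viewer there is one more tool, called after "Call:" by a JSON object that holds its "name" and its "arguments", one argument or row to a line. apply_moves: Moves the arm, as the interface text tells. Its arguments: {"type":"object","properties":{"targets":{"type":"string"},"force":{"type":"number"}},"required":["targets"]}

```bash
mkdir -p pics; cat > h.py <<'E'
from bench import *
import numpy as np, cv2
from scipy.spatial.transform import Rotation as R
def cam(name):
    m=camera_model(name)
    return m
def ray(name,rc,st=None):
    m=camera_model(name); r,c=rc
    if name!="wrist":
        d=np.array([(c-m["cx"])/m["fx"],-(r-m["cy"])/m["fy"],-1.])
        A=np.array(m["attitude"]); 
        Rm=A if A.shape==(3,3) else R.from_euler("xyz",A,degrees=True).as_matrix()
        return np.array(m["position"]),Rm@d
    u=(c-m["cx"])/m["fx"]; v=(r-m["cy"])/m["fy"]; th=np.hypot(u,v)
    s=np.sin(th)/th if th>1e-9 else 1
    d=np.array([u*s,-v*s,-np.cos(th)])
    T=np.array(m["T_tool_cam"]); Rt=R.from_euler("xyz",st["tcp_rot"],degrees=True).as_matrix()
    return Rt@T[:3,3]+np.array(st["tool_pos"]),Rt@T[:3,:3]@d
def at_z(name,rc,z,st=None):
    p,d=ray(name,rc,st); return p+d*(z-p[2])/d[2]
E
python3 - <<'E'
from h import *
s=sense(); print(s)
for n in("scene","top","wrist"):
    print(n,camera_model(n)); im=snapshot(n); cv2.imwrite(f"pics/{n}0.png",im[:,:,::-1])
hz=dict(big_disc=6,mid_disc=6,wheel=7,platen_top=64,press=20,sanding_block=17,pencil=5,tape_measure=30)
for n in("top","scene"):
  for q,z in hz.items():
    try:
      for d in recognise(n,q)[:4]: print(n,q,round(d["confidence"],2),np.round(d["at"]),np.round(at_z(n,d["at"],z)))
    except Exception as e: print(n,q,e)
E
```

```text
{'time': 0.0, 'joint_pos': array([-7.65702219e+01,  7.51681872e+00,  8.53271869e+01, -7.10764110e-04,
        8.72610997e+01, -4.89398408e+00]), 'qd': array([-0.00748733,  0.01230299,  0.01962213, -0.016302  , -0.01409065,
       -0.11892709]), 'joint_efforts': array([-8.44637316e-05, -5.69394743e+01, -5.00551522e+01, -6.76815557e-05,
        1.47216115e-02,  7.25774657e-05]), 'tool_pos': array([ 188.51529643, -569.05472633,  230.24664301]), 'tcp_rot': array([-1.79991741e+02,  1.04782731e-01, -7.16761957e+01]), 'ft_force': array([-0.46193285, -0.29968013,  0.0605764 ]), 'wrist_torque': array([ 0.02871095, -0.03907444, -0.00115829]), 'finger_gap': 85.23006638289841}
scene {'fx': 520.8856747334602, 'fy': 520.8856747334602, 'cx': 325.3912746770395, 'cy': 243.13382335461264, 'position': array([-65.894152  , 850.29296306, 855.84245911]), 'attitude': array([  54.55296181,   -1.14429452, -146.7284834 ])}
top {'fx': 575.6387973015999, 'fy': 575.6387973015999, 'cx': 319.9291581493324, 'cy': 238.86736684981577, 'position': array([ 460.39384347,  -83.08855582, 1306.57074974]), 'attitude': array
[... 1018 characters left out ...]
[223. 400.] [ 580. -242.   17.]
top pencil 0.61 [221. 400.] [ 586. -244.    5.]
top tape_measure 0.85 [202. 158.] [619. 300.  30.]
scene big_disc 0.78 [205. 350.] [ 624. -373.    6.]
scene big_disc 0.68 [199. 388.] [ 542. -475.    6.]
scene big_disc 0.64 [237. 407.] [ 400. -318.    6.]
scene big_disc 0.56 [219. 377.] [ 514. -351.    6.]
scene mid_disc 0.66 [259. 354.] [ 471. -141.    6.]
scene platen_top 0.8 [263. 294.] [547.  28.  64.]
scene press 0.92 [278. 295.] [544.  32.  20.]
scene sanding_block 0.74 [366. 249.] [455. 314.  17.]
scene sanding_block 0.17 [216. 374.] [ 522. -343.   17.]
scene pencil 0.54 [230. 334.] [ 590. -227.    5.]
scene tape_measure 0.96 [323. 194.] [630. 297.  30.]
```

```bash
python3 - <<'E'
import cv2
im=cv2.imread("pics/top0.png"); c=im[150:350,100:540]; cv2.imwrite("pics/top0c.png",cv2.resize(c,None,fx=1.8,fy=1.8,interpolation=cv2.INTER_CUBIC))
E
```

```text
(no output)
```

View pics/top0c.png

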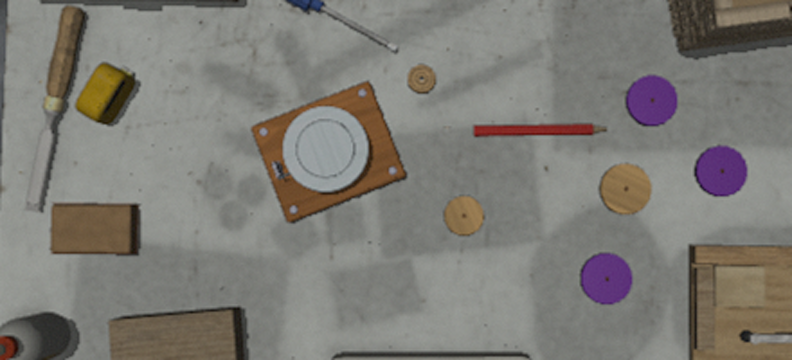

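View pics/wrist0.png

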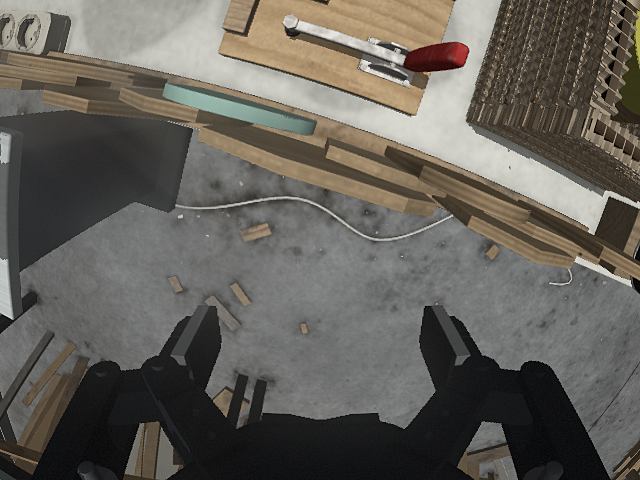

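The one plain light-wood large disc is at top px (254,448). The purple look-alikes are at about (206,460), (245,502) and (306,438), so they're out. The mid disc is at (268,357), the wheel at (193,334) and the platen at (232,281). I'm moving above the big disc now.

Call:
{"name": "apply_moves", "arguments": {
  "targets": "0 0 -0.14 -1.15 -3.54 -0.8 8.5; 0 0 -0.28 -2.3 -7.08 -1.6 8.5; 0 0 -0.42 -3.45 -10.62 -2.4 8.5; 0 0 -0.56 -4.6 -14.16 -3.2 8.5; 0 0 -0.70 -5.75 -17.7 -4 8.5"
}}

```text
time: 1.45
tool_pos: [339.6, -458.4, 271.8]
tcp_rot: [180.0, -0.0, -31.3]
ft_force: [1.0, -0.1, 1.1]
finger_gap: 85.2
```

Call:
{"name": "apply_moves", "arguments": {
  "targets": "0 0 -0.11 1.8 -3.62 0.8 8.5; 0 0 -0.22 3.6 -7.24 1.6 8.5; 0 0 -0.33 5.4 -10.86 2.4 8.5; 0 0 -0.44 7.2 -14.48 3.2 8.5; 0 0 -0.551 9.0 -18.1 4 8.5"
}}

```text
time: 1.95
tool_pos: [511.3, -351.2, 231.1]
tcp_rot: [180.0, -0.0, 0.3]
ft_force: [-0.0, -0.4, 0.1]
finger_gap: 85.0
```

```bash
cat > look.py <<'E'
from h import *
import sys
n=sys.argv[1]; qs=sys.argv[2:]
s=sense(); im=snapshot("wrist"); cv2.imwrite(f"pics/{n}.png",im[:,:,::-1])
print(round(s["time"],2),np.round(s["tool_pos"],1),np.round(s["tcp_rot"],2),np.round(s["ft_force"],1),round(s["finger_gap"],1))
for q in qs:
    q,z=q.split(":")
    for f in(recognise,place_of):
        for d in f("wrist",q)[:4]: print(f.__name__,q,round(d["confidence"],2),np.round(d["at"]),np.round(at_z("wrist",d["at"],float(z) if f is recognise else float(z)-(6 if q!="platen_top" else 0),s),1))
E
python3 look.py w1 big_disc:6 mid_disc:6 pencil:5
```

```text
1.95 [ 511.3 -351.2  231.1] [ 1.7998e+02 -1.0000e-02  2.6000e-01] [-0.  -0.4  0.1] 85.0
call big_disc 0.9 [173. 218.] [ 407.1 -328.     6. ]
call big_disc 0.74 [297. 339.] [ 533.6 -468.9    6. ]
call big_disc 0.63 [192. 322.] [ 513.  -348.9    6. ]
call big_disc 0.6 [226. 425.] [ 624.  -384.1    6. ]
call big_disc 0.83 [220. 425.] [ 625.4 -379.     0. ]
call big_disc 0.8 [194. 321.] [ 512.1 -351.8    0. ]
call big_disc 0.8 [297. 338.] [ 532.5 -472.4    0. ]
call big_disc 0.68 [173. 216.] [ 402.3 -329.3    0. ]
call mid_disc 0.68 [  6. 285.] [ 476.9 -160.2    6. ]
call pencil 0.96 [ 85. 398.] [ 587.9 -238.8    5. ]
call pencil 0.6 [ 89. 394.] [ 584.3 -242.7   -1. ]
```

View pics/w1.png

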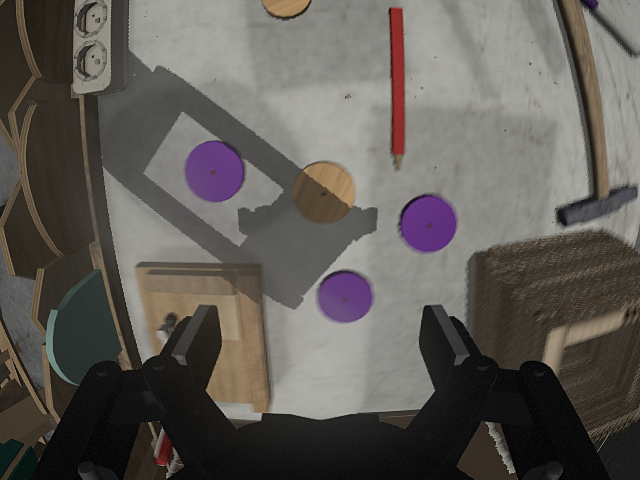

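The wrist view shows the wooden big disc at px (192,323), with its centre dot at about (194,325). The purple discs are at (171,214), (223,428) and (297,345), and the pencil is at (90,397). I'll descend over the wooden one.

Call:
{"name": "apply_moves", "arguments": {
  "targets": "0 0 0 0.1 0 4 8.5; 0 0 0 0.2 -0.1 8 8.5; 0 0 0 0.2 -0.1 12 8.5; 0 0 0 0.2 -0.1 15 8.5; 0 0 0 0.2 -0.1 15 8.5"
}}

```text
time: 2.8
tool_pos: [508.0, -349.8, 76.0]
tcp_rot: [-179.7, 0.4, -0.1]
ft_force: [-1.4, 0.4, -1.5]
finger_gap: 85.1
```

```bash
cat > fit.py <<'E'
# fit light-wood circle: project seg contour to plane z, fit circle. usage: fit.py name r c z   (approx seed pixel)
from h import *
import sys
def fit(im,s,seed,z,tol=60,cam="wrist"):
    hsv=cv2.cvtColor(im,cv2.COLOR_RGB2HSV).astype(int)
    m=((hsv[...,0]>9)&(hsv[...,0]<26)&(hsv[...,1]>tol)).astype(np.uint8)
    m=cv2.morphologyEx(m,cv2.MORPH_OPEN,np.ones((3,3))); m=cv2.morphologyEx(m,cv2.MORPH_CLOSE,np.ones((5,5)))
    n,l,st,_=cv2.connectedComponentsWithStats(m)
    k=l[int(seed[0]),int(seed[1])]
    c=max(cv2.findContours((l==k).astype(np.uint8),0,cv2.CHAIN_APPROX_NONE)[0],key=len)[:,0,:]
    P=np.array([at_z(cam,(y,x),z,s)[:2] for x,y in c])
    (cx,cy),r=cv2.minEnclosingCircle(P.astype(np.float32))
    A=np.c_[2*P,np.ones(len(P))]; q=np.linalg.lstsq(A,(P**2).sum(1),rcond=None)[0]
    return k,np.round(q[:2],1),round(float(np.sqrt(q[2]+q[0]**2+q[1]**2)),1),np.round([cx,cy,r],1),st[k]
if __name__=="__main__":
    n=sys.argv[1]; s=sense(); im=snapshot("wrist"); cv2.imwrite(f"pics/{n}.png",im[:,:,::-1])
    print(round(s["time"],2),np.round(s["tool_pos"],1),np.round(s["tcp_rot"],2),np.round(s["ft_force"],1),round(s["finger_gap"],1))
    q,z=sys.argv[2],float(sys.argv[3])
    for d in recognise("wrist",q)[:4]:
        print(round(d["confidence"],2),np.round(d["at"]),np.round(at_z("wrist",d["at"],z,s),1),fit(im,s,d["at"],z))
E
python3 fit.py w2 big_disc 12
```

```text
2.8 [ 508.  -349.8   76. ] [-1.7968e+02  4.1000e-01 -1.3000e-01] [-1.4  0.4 -1.5] 85.1
0.85 [390. 355.] [ 533.6 -459.    12. ] (np.int32(0), array([ 481.6, -469.7]), 293.9, array([ 441.8, -586.5,  523.6]), array([     0,      0,    640,    480, 281861], dtype=int32))Traceback (most recent call last):
  File "fit.py", line 20, in <module>
    print(round(d["confidence"],2),np.round(d["at"]),np.round(at_z("wrist",d["at"],z,s),1),fit(im,s,d["at"],z))
                                                                                           ~~~^^^^^^^^^^^^^^^^
  File "fit.py", line 11, in fit
    P=np.array([at_z(cam,(y,x),z,s)[:2] for x,y in c])
                ~~~~^^^^^^^^^^^^^^^
  File "h.py", line 20, in at_z
    p,d=ray(name,rc,st); return p+d*(z-p[2])/d[2]
        ~~~^^^^^^^^^^^^
  File "h.py", line 8, in ray
    m=camera_model(name); r,c=rc
ValueError: time passes only in moves, steps and waits
```

View pics/w2.png

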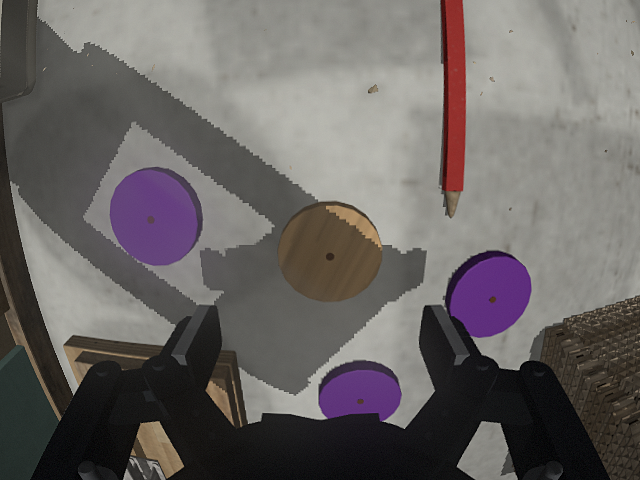

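```bash
sed -i 's/^def ray/import functools\ncm=functools.lru_cache(None)(camera_model)\ndef ray/; s/m=camera_model(name); r,c/m=cm(name); r,c/' h.py
sed -i 's/print(round(d\["conf/if 1: print(round(d["conf/' fit.py
python3 - <<'E'
from h import *; from fit import fit
s=sense(); print(s["time"],s["tool_pos"],s["tcp_rot"])
s0=dict(tool_pos=[508,-349.8,76.0],tcp_rot=[-179.68,.41,-.13])
im=cv2.imread("pics/w2.png")[:,:,::-1]
print(fit(im,s0,(270,330),12),at_z("wrist",(256.5,330),12,s0))
im=snapshot("wrist"); s=sense(); print(fit(im,s,(270,330),12)); s=sense(); print(s["time"],s["tool_pos"],s["tcp_rot"])
E
```

```text
2.9 [ 511.36585824 -352.06039345   81.9789929 ] [-1.79992195e+02  1.97593443e-02 -9.80556678e-02]
(np.int32(3), array([ 513.4, -349.2]), 31.8, array([ 513.3, -349.1,   32.6]), array([ 278,  202,  104,  100, 8186], dtype=int32)) [ 513.73312679 -350.79989324   12.        ]
(np.int32(3), array([ 514.9, -350.6]), 31.9, array([ 515.3, -350.4,   32.9]), array([ 273,  195,  102,   98, 7868], dtype=int32))
2.95 [ 512.56389408 -352.74265801   83.67256194] [ 1.79894578e+02 -1.23570831e-01 -7.65435467e-02]
```

Call:
{"name": "apply_moves", "arguments": {
  "targets": "0 0 0 0.2 -0.1 2.5 8.5; 0 0 0 0.2 -0.1 5 8.5; 0 0 0 0.2 -0.1 7 8.5; 0 0 0 0.2 -0.1 8.1 8.5; 0 0 0 0.2 -0.1 8.5 8.5",
  "force": 40
}}

```text
time: 3.45
tool_pos: [514.6, -351.0, -2.8]
tcp_rot: [179.9, -0.1, -0.0]
ft_force: [-1.2, 0.2, 0.4]
finger_gap: 84.6
```

Call:
{"name": "apply_moves", "arguments": {
  "targets": "0 0 0 0 0 0 8.5; 0 0 0 0 0 0 5.5; 0 0 0 0 0 0 5.5; 0 0 0 0 0 0 5.5; 0 0 0 0 0 0 5.5"
}}

```text
time: 3.95
tool_pos: [515.3, -351.2, -1.5]
tcp_rot: [179.9, -0.1, 0.0]
ft_force: [-0.7, 0.8, 5.0]
finger_gap: 61.6
```

Call:
{"name": "apply_moves", "arguments": {
  "targets": "0 0 0 0 0 0 5.5; 0 0 0 0 0 0 5.5; 0 0 0 0 0 -2 5.5; 0 0 0 0 0 -4 5.5; 0 0 0 0 0 -6 5.5"
}}

```text
time: 4.45
tool_pos: [514.3, -350.5, 57.9]
tcp_rot: [180.0, -0.0, 0.0]
ft_force: [0.1, -0.5, 0.1]
finger_gap: 61.7
```

```bash
python3 - <<'E'
from h import *; from fit import fit
im=snapshot("wrist"); s=sense(); cv2.imwrite("pics/w3.png",im[:,:,::-1]); print(s["tool_pos"],s["tcp_rot"],s["finger_gap"],s["ft_force"])
E
```

```text
[ 516.29989174 -352.03092994   62.13228269] [ 1.79767305e+02 -2.84787824e-01  4.99863421e-03] 62.2616446141398 [ 2.61584293 -1.42060032  3.24467464]
```

View pics/w3.png

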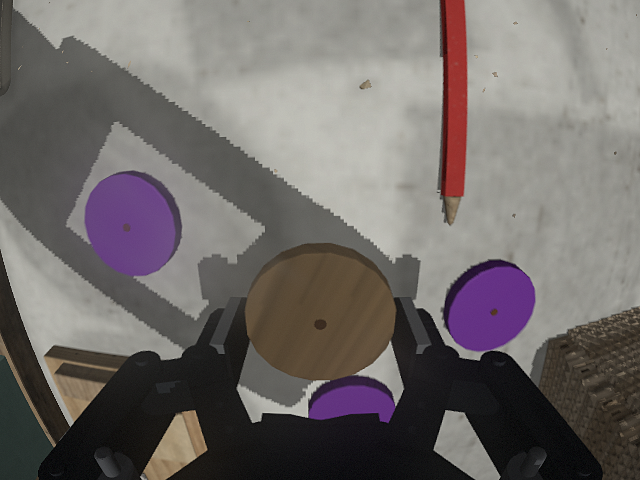

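The big disc is held (its top face is centred near px (312,320)). Next I'll go to a pose where the platen is in view.

Call:
{"name": "apply_moves", "arguments": {
  "targets": "0 0 0 0.4 -2 -2.4 5.5; 0 0 0 0.8 -5 -4.8 5.5; 0 0 0 1.2 -8.5 -7 5.5; 0 0 0 1.5 -12 -8.5 5.5; 0 0 0 1.8 -15.5 -9.4 5.5"
}}

```text
time: 5.0
tool_pos: [533.1, -194.5, 152.9]
tcp_rot: [179.9, -0.2, -0.0]
ft_force: [1.7, 0.2, -0.5]
finger_gap: 62.1
```

Call:
{"name": "apply_moves", "arguments": {
  "targets": "0 0 0 0.4 -3.8 0 5.5; 0 0 0 0.8 -7.5 0 5.5; 0 0 0 1.2 -10.5 0 5.5; 0 0 0 1.5 -12.5 0 5.5; 0 0 0 1.8 -13.5 0 5.5"
}}

```text
time: 5.5
tool_pos: [550.4, -58.5, 150.9]
tcp_rot: [-180.0, -0.1, 0.1]
ft_force: [1.0, -0.6, -0.3]
finger_gap: 61.9
```

Call:
{"name": "apply_moves", "arguments": {
  "targets": "0 0 0 0 0 0 5.5; 0 0 0 0 0 0 5.5; 0 0 0 0 0 0 5.5; 0 0 0 0 0 0 5.5; 0 0 0 0 0 0 5.5"
}}

```text
time: 6.0
tool_pos: [550.0, -61.0, 150.3]
tcp_rot: [180.0, 0.0, -0.1]
ft_force: [0.5, 0.4, -0.3]
finger_gap: 62.1
```

```bash
python3 - <<'E'
from h import *; from fit import fit
s=sense(); im=snapshot("wrist"); cv2.imwrite("pics/w4.png",im[:,:,::-1]); print(s["time"],s["tool_pos"],s["tcp_rot"],s["finger_gap"],s["ft_force"])
for d in place_of("wrist","platen_top")[:2]: print(d,at_z("wrist",d["at"],64,s))
tp=np.array(s["tool_pos"])
for z in(8,12,16,20,24): f=fit(im,s,(340,320),tp[2]+z); print(z,f[1]-tp[:2],f[2],f[4])
E
```

```text
6.0 [549.95196956 -61.02023719 150.25248908] [ 1.79997254e+02  4.28765538e-03 -6.35393371e-02] 62.0697935308298 [ 0.53992371  0.40526873 -0.27334358]
{'at': [115.8, 328.8], 'confidence': 0.66} [555.52259459  20.27151515  64.        ]
8 [-2.25196956 -0.37976281] 34.5 [  213   243   184   137 16693]
12 [-2.15196956  2.12023719] 33.5 [  213   243   184   137 16693]
16 [-2.15196956  4.62023719] 32.4 [  213   243   184   137 16693]
20 [-2.05196956  7.12023719] 31.4 [  213   243   184   137 16693]
24 [-1.95196956  9.62023719] 30.4 [  213   243   184   137 16693]
```

View pics/w4.png

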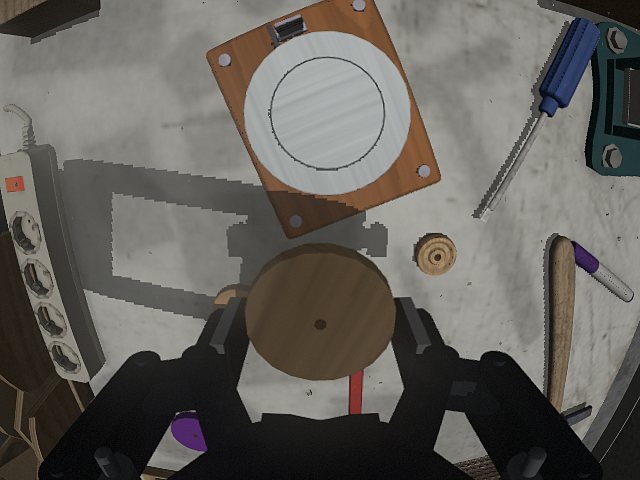

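```bash
cat > plat.py <<'E'
from h import *
def circ(P):
    P=np.asarray(P)
    for _ in range(4):
        A=np.c_[2*P,np.ones(len(P))]; q=np.linalg.lstsq(A,(P**2).sum(1),rcond=None)[0]
        r=np.sqrt(q[2]+q[0]**2+q[1]**2); e=abs(np.hypot(*(P-q[:2]).T)-r); P=P[e<max(1.,1.5*e.mean())]
    return np.round(q[:2],2),round(r,2),len(P)
def edge(im,s,c0,z,r,band=6,sign=-1,cam="wrist",angs=np.arange(0,360,4)):
    """strongest radial brightness step (sign -1: gets darker outward) near world circle centre c0, radius r, plane z"""
    g=cv2.GaussianBlur(cv2.cvtColor(im,cv2.COLOR_RGB2GRAY),(3,3),0).astype(np.float32)
    m=cm(cam); T=np.array(m["T_tool_cam"]); Rt=R.from_euler("xyz",s["tcp_rot"],degrees=True).as_matrix()
    P=[]; rr=np.arange(r-band,r+band,.25)
    for a in np.radians(angs):
        w=np.c_[c0[0]+rr*np.cos(a),c0[1]+rr*np.sin(a),np.full(len(rr),z)]
        t=(w-np.array(s["tool_pos"]))@Rt; c=(t-T[:3,3])@T[:3,:3]
        x,y,zz=c[:,0],-c[:,1],-c[:,2]; h=np.hypot(x,y); th=np.arctan2(h,zz); 
        v=cv2.remap(g,(m["cx"]+m["fx"]*th*x/h).astype(np.float32)[None],(m["cy"]+m["fy"]*th*y/h).astype(np.float32)[None],1)[0]
        if sign==0: k=np.argmin(v)
        else: k=np.argmax(sign*np.gradient(cv2.blur(v[None],(5,1))[0]))
        P.append(w[k,:2])
    return circ(P)
E
python3 - <<'E'
from plat import *
s=dict(tool_pos=[549.95,-61.02,150.25],tcp_rot=[180,0,-.06]); im=cv2.imread("pics/w4.png")[:,:,::-1]
c=(555,21)
print(edge(im,s,c,64,52,sign=-1)); print(edge(im,s,c,64,35,sign=0,band=4))
print(at_z("wrist",(324,320),165.3,s)); print(at_z("wrist",(112,327.5),64,s))
print(edge(im,s,(549,-61),165.3,32,sign=0 or 1,band=4,angs=np.arange(180,361,5)))
m=at_z("wrist",(254,436.5),14,s); print("wheel",m)
E
```

```text
(array([554.51,  22.23]), np.float64(51.39), 90)
(array([554.53,  22.07]), np.float64(34.81), 90)
[550.17750017 -59.54011635 165.3       ]
[554.72913886  22.62165213  64.        ]
(array([550.28, -60.12]), np.float64(30.36), 31)
wheel [647.83587112 -90.74028982  14.        ]
```

Call:
{"name": "apply_moves", "arguments": {
  "targets": "0 0 0 0.22 -3 0 5.5; 0 0 0 0.4 -6 0 5.5; 0 0 0 0.44 -7.7 1.5 5.5; 0 0 0 0.44 -8.15 4 5.5; 0 0 0 0.44 -8.15 6.5 5.5"
}}

```text
time: 6.6
tool_pos: [555.0, 22.2, 85.2]
tcp_rot: [-180.0, -0.1, 0.1]
ft_force: [0.4, -0.5, -0.8]
finger_gap: 61.9
```

Call:
{"name": "apply_moves", "arguments": {
  "targets": "0 0 0 0 0 0.8 5.5; 0 0 0 0 0 1.3 5.5; 0 0 0 0 0 1.6 5.5; 0 0 0 0 0 1.8 5.5; 0 0 0 0 0 1.9 5.5"
}}

```text
time: 7.1
tool_pos: [555.2, 21.0, 67.2]
tcp_rot: [180.0, -0.1, -0.0]
ft_force: [0.6, 0.6, -0.5]
finger_gap: 62.0
```

Call:
{"name": "apply_moves", "arguments": {
  "targets": "0 0 0 0 0 0.1 5.5; 0 0 0 0 0 0.1 5.5; 0 0 0 0 0 0.2 5.5; 0 0 0 0 0 0.2 5.5; 0 0 0 0 0 0.2 5.5"
}}

```text
time: 7.6
tool_pos: [554.4, 21.3, 64.3]
tcp_rot: [180.0, -0.0, 0.0]
ft_force: [0.2, 0.1, 0.0]
finger_gap: 61.7
```

```bash
python3 - <<'E'
from plat import *
s=sense(); im=snapshot("wrist"); cv2.imwrite("pics/w5.png",im[:,:,::-1]); print(s["time"],s["tool_pos"],s["tcp_rot"],s["finger_gap"],s["ft_force"])
c=(554.5,22)
for z in(62,64):print(edge(im,s,c,z,52,sign=-1,angs=np.arange(20,161,4)))
E
```

```text
7.6 [554.44010155  21.26296152  64.32438403] [ 1.79999355e+02 -1.24698816e-03  3.49987486e-03] 61.69094046223827 [0.1667905  0.13345935 0.03032697]
(array([554.51,  20.91]), np.float64(52.22), 36)
(array([554.52,  22.23]), np.float64(51.39), 36)
```

View pics/w5.png

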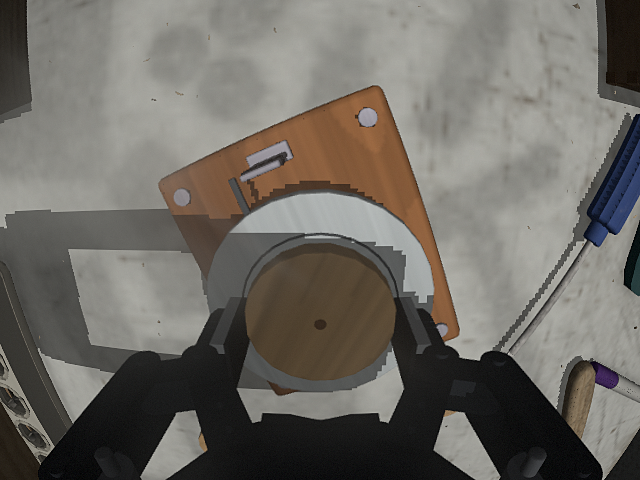

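The disc sits just above the platen, with an even ring of platen around it. I'll keep lowering until it touches.

Call:
{"name": "apply_moves", "arguments": {
  "targets": "0 0 0 0 0 0.1 5.5; 0 0 0 0 0 0.15 5.5; 0 0 0 0 0 0.2 5.5; 0 0 0 0 0 0.2 5.5; 0 0 0 0 0 0.2 5.5"
}}

```text
time: 8.15
tool_pos: [554.4, 21.3, 62.3]
tcp_rot: [-180.0, 0.0, 0.0]
ft_force: [0.3, -0.5, 0.4]
finger_gap: 61.6
```

Call:
{"name": "apply_moves", "arguments": {
  "targets": "0 0 0 0 0 0.1 5.5; 0 0 0 0 0 0.15 5.5; 0 0 0 0 0 0.2 5.5; 0 0 0 0 0 0.2 5.5; 0 0 0 0 0 0.2 5.5"
}}

```text
time: 8.65
tool_pos: [554.6, 21.2, 60.5]
tcp_rot: [-180.0, -0.0, -0.0]
ft_force: [-0.0, -0.6, 2.6]
finger_gap: 62.0
```

Call:
{"name": "apply_moves", "arguments": {
  "targets": "0 0 0 0 0 -0.1 5.5; 0 0 0 0 0 -0.15 5.5; 0 0 0 0 0 -0.15 7; 0 0 0 0 0 -0.15 8.0; 0 0 0 0 0 -0.15 8.5"
}}

```text
time: 9.15
tool_pos: [554.2, 21.2, 61.5]
tcp_rot: [-180.0, 0.0, 0.0]
ft_force: [0.2, -0.2, 0.7]
finger_gap: 85.2
```

Call:
{"name": "apply_moves", "arguments": {
  "targets": "0 0 0 0 0 -0.15 8.5; 0 0 0 0 0 -0.15 8.5; 0 0 0 0 0 -3 8.5; 0 0 0 0 2 -6 8.5; 0 0 0 0 6 -9 8.5"
}}

```text
time: 9.65
tool_pos: [554.2, -37.2, 152.6]
tcp_rot: [-179.9, 0.0, 0.2]
ft_force: [0.9, -0.9, -0.2]
finger_gap: 85.0
```

Call:
{"name": "apply_moves", "arguments": {
  "targets": "0 0 0 0 1.5 0 8.5; 0 0 0 0 2.2 0 8.5; 0 0 0 0 2.2 0 8.5; 0 0 0 0 2.2 0 8.5; 0 0 0 0 2.2 0 8.5"
}}

```text
time: 10.15
tool_pos: [553.7, -59.6, 150.4]
tcp_rot: [-180.0, 0.1, 0.1]
ft_force: [-0.5, 0.5, 0.1]
finger_gap: 84.9
```

```bash
python3 - <<'E'
from plat import *
s=sense(); im=snapshot("wrist"); cv2.imwrite("pics/w6.png",im[:,:,::-1]); print(s["time"],s["tool_pos"],s["tcp_rot"],s["finger_gap"],s["ft_force"])
c=(554.5,22)
print("platen",edge(im,s,c,63.8,52,sign=-1)); print("disc",edge(im,s,c,75.8,32,sign=-1))
for d in place_of("wrist","big_disc")[:2]: print(d,at_z("wrist",d["at"],64,s))
for q,z in(("mid_disc",12),("wheel",14)):
  for d in recognise("wrist",q)[:2]: print(q,d,at_z("wrist",d["at"],z-6,s))
E
```

```text
10.15 [553.6602524  -59.58879294 150.41630743] [-1.79954074e+02  1.32086133e-01  5.64303715e-02] 84.9162350412537 [-0.47989618  0.50018566  0.07074277]
platen (array([554.45,  22.22]), np.float64(51.43), 90)
disc (array([554.41,  22.24]), np.float64(32.42), 89)
{'at': [117.4, 322.4], 'confidence': 0.59} [554.98100443  20.77878934  64.        ]
mid_disc {'at': [308.0, 236.5], 'confidence': 0.89} [ 477.55728788 -145.49459883    6.        ]
mid_disc {'at': [115.2, 318.0], 'confidence': 0.5} [551.8147243   21.47450694   6.        ]
wheel {'at': [256.4, 429.6], 'confidence': 0.62} [647.30151486 -93.56828015   8.        ]
wheel {'at': [85.8, 277.6], 'confidence': 0.27} [521.35733576  44.60253352   8.        ]
```

View pics/w6.png

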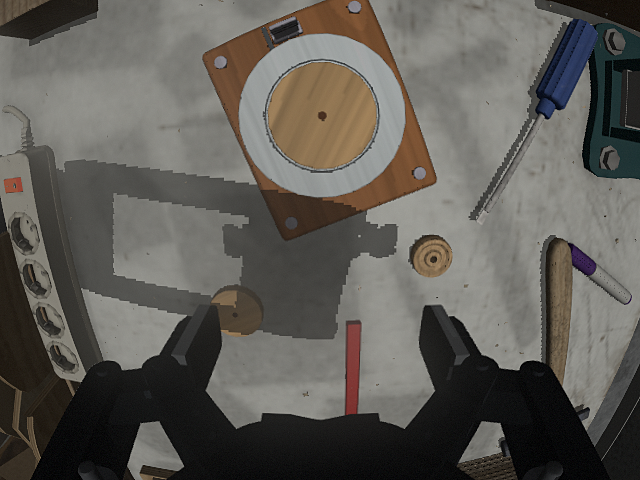

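The big disc is let go, and its centre is within 0.1 mm of the platen centre (disc px (116,322)). The mid disc is at px (312,236) and the wheel at (256,432). Next is the mid disc.

Call:
{"name": "apply_moves", "arguments": {
  "targets": "0 0 0 -2 2.3 1.6 8.5; 0 0 0 -4 4.6 3.2 8.5; 0 0 0 -6 6.8 4.6 8.5; 0 0 0 -7.2 8.2 5.8 8.5; 0 0 0 -7.6 8.65 6.2 8.5"
}}

```text
time: 10.85
tool_pos: [476.6, -147.8, 88.3]
tcp_rot: [-180.0, 0.1, -0.1]
ft_force: [-0.0, -0.0, -0.6]
finger_gap: 84.7
```

Call:
{"name": "apply_moves", "arguments": {
  "targets": "0 0 0 0 0 0 8.5; 0 0 0 0 0 0 8.5; 0 0 0 0 0 0 8.5; 0 0 0 0 0 0 8.5; 0 0 0 0 0 0 8.5"
}}

```text
time: 11.35
tool_pos: [479.0, -146.9, 90.2]
tcp_rot: [180.0, -0.0, 0.0]
ft_force: [-0.2, -0.8, 0.2]
finger_gap: 84.8
```

```bash
cat > dot.py <<'E'
from plat import *
import sys
# dark centre dot near predicted world point
def dot(im,s,c0,z,w=14):
    g=cv2.cvtColor(im,cv2.COLOR_RGB2GRAY).astype(np.float32)
    m=cm("wrist"); T=np.array(m["T_tool_cam"]); Rt=R.from_euler("xyz",s["tcp_rot"],degrees=True).as_matrix()
    xs=np.arange(-w,w,.25); X,Y=np.meshgrid(c0[0]+xs,c0[1]+xs)
    P=np.c_[X.ravel(),Y.ravel(),np.full(X.size,z)]
    c=((P-np.array(s["tool_pos"]))@Rt-T[:3,3])@T[:3,:3]; x,y,zz=c[:,0],-c[:,1],-c[:,2]; h=np.hypot(x,y); th=np.arctan2(h,zz)
    I=cv2.remap(g,(m["cx"]+m["fx"]*th*x/h).reshape(X.shape).astype(np.float32),(m["cy"]+m["fy"]*th*y/h).reshape(X.shape).astype(np.float32),1)
    B=cv2.morphologyEx(I,cv2.MORPH_BLACKHAT,np.ones((33,33))); B=cv2.GaussianBlur(B,(0,0),4)
    k=np.unravel_index(np.argmax(B),B.shape); return np.round([X[k],Y[k]],1),round(float(B[k]),1)
E
python3 - <<'E'
from dot import *
s=sense(); im=snapshot("wrist"); cv2.imwrite("pics/w7.png",im[:,:,::-1]); print(s["time"],s["tool_pos"],s["tcp_rot"],s["finger_gap"],s["ft_force"])
c=(478,-147)
print("dot",dot(im,s,c,12))
print("disc",edge(im,s,c,12,25,sign=-1),edge(im,s,c,12,25,sign=1),edge(im,s,c,12,25,sign=-1,angs=np.arange(180,361,5)))
for d in recognise("wrist","mid_disc")[:2]: print(d,at_z("wrist",d["at"],6,s))
cv2.imwrite("pics/w7c.png",cv2.resize(im[150:400,200:450,::-1],None,fx=2,fy=2))
E
```

```text
11.35 [ 479.03037979 -146.90200251   90.2042885 ] [ 1.79989457e+02 -3.90157062e-02  4.76693426e-02] 84.77844352590081 [-0.21272737 -0.84717736  0.20246277]
dot (array([ 477. , -148.8]), 33.9)
disc (array([ 477.15, -147.5 ]), np.float64(23.67), 68) (array([ 477.43, -147.14]), np.float64(25.75), 62) (array([ 477.24, -147.58]), np.float64(23.6), 18)
{'at': [242.7, 316.8], 'confidence': 0.93} [ 477.13914328 -146.89240767    6.        ]
{'at': [24.6, 480.8], 'confidence': 0.38} [ 5.81169681e+02 -1.53447128e-01  6.00000000e+00]
```

View pics/w7c.png

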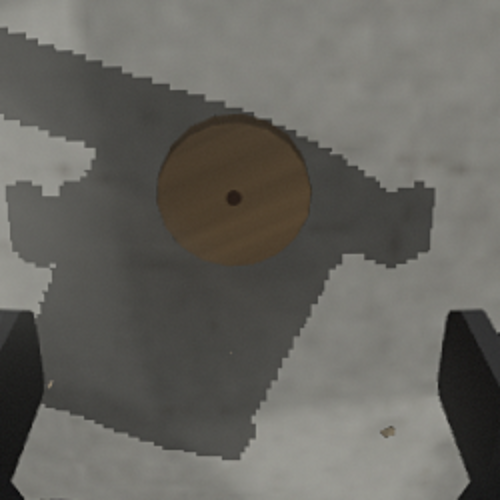

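Call:
{"name": "apply_moves", "arguments": {
  "targets": "0 0 0 -0.15 0.15 3 8.5; 0 0 0 -0.15 0.15 5.5 8.5; 0 0 0 -0.15 0.15 7.5 8.5; 0 0 0 -0.15 0.15 8.5 8.0; 0 0 0 -0.15 0.15 8.9 7.5"
}}

```text
time: 11.95
tool_pos: [476.2, -148.4, -0.2]
tcp_rot: [-180.0, 0.1, 0.0]
ft_force: [-0.2, 0.7, 0.7]
finger_gap: 75.0
```

Call:
{"name": "apply_moves", "arguments": {
  "targets": "0 0 0 0 0 0 7; 0 0 0 0 0 0 4.2; 0 0 0 0 0 0 4.2; 0 0 0 0 0 0 4.2; 0 0 0 0 0 0 4.2"
}}

```text
time: 12.45
tool_pos: [478.3, -149.3, 2.5]
tcp_rot: [179.9, -0.1, 0.0]
ft_force: [-1.1, 0.5, 5.9]
finger_gap: 47.8
```

Call:
{"name": "apply_moves", "arguments": {
  "targets": "0 0 0 0 0 0 4.2; 0 0 0 0 0 0 4.2; 0 0 0 0 0 -2 4.2; 0 0 0 0 0 -4.5 4.2; 0 0 0 0 0 -7 4.2"
}}

```text
time: 12.95
tool_pos: [477.0, -148.8, 72.0]
tcp_rot: [180.0, -0.0, -0.0]
ft_force: [1.2, -0.5, -0.7]
finger_gap: 47.6
```

Call:
{"name": "apply_moves", "arguments": {
  "targets": "0 0 0 1 -1 -3 4.2; 0 0 0 3 -3.3 -6 4.2; 0 0 0 5.3 -6 -8 4.2; 0 0 0 7 -8 -9 4.2; 0 0 0 7.75 -8.8 -9 4.2"
}}

```text
time: 13.45
tool_pos: [557.2, -59.3, 164.0]
tcp_rot: [180.0, -0.3, 0.1]
ft_force: [0.3, -0.6, -0.6]
finger_gap: 47.5
```

Call:
{"name": "apply_moves", "arguments": {
  "targets": "0 0 0 0 0 0 4.2; 0 0 0 0 0 0 4.2; 0 0 0 0 0 0 4.2; 0 0 0 0 0 0 4.2; 0 0 0 0 0 0 4.2"
}}

```text
time: 13.95
tool_pos: [553.9, -61.4, 160.4]
tcp_rot: [-180.0, 0.0, -0.1]
ft_force: [0.1, 0.0, -0.3]
finger_gap: 47.7
```

```bash
python3 - <<'E'
from dot import *
s=sense(); im=snapshot("wrist"); cv2.imwrite("pics/w8.png",im[:,:,::-1]); print(s["time"],s["tool_pos"],s["tcp_rot"],s["finger_gap"],s["ft_force"])
c=(554.5,22); t=np.array(s["tool_pos"])
print("big",edge(im,s,c,75.8,32,sign=-1),dot(im,s,c,75.8))
for z in(8,10,12):print("mid in hand",z,dot(im,s,t[:2],t[2]+z)[0]-t[:2])
for d in recognise("wrist","wheel")[:2]: print(d,at_z("wrist",d["at"],14,s))
E
```

```text
13.95 [553.88693959 -61.38029104 160.40490062] [-1.79997870e+02  3.92275435e-02 -5.81144038e-02] 47.719749768075864 [ 0.1063835   0.02911723 -0.3486134 ]
big (array([554.46,  22.16]), np.float64(32.46), 86) (array([554.5,  22.2]), 76.9)
mid in hand 8 [ 0.21306041 -0.51970896]
mid in hand 10 [0.21306041 0.78029104]
mid in hand 12 [0.21306041 1.98029104]
{'at': [247.9, 427.6], 'confidence': 0.93} [646.37795851 -89.44845689  14.        ]
```

View pics/w8.png

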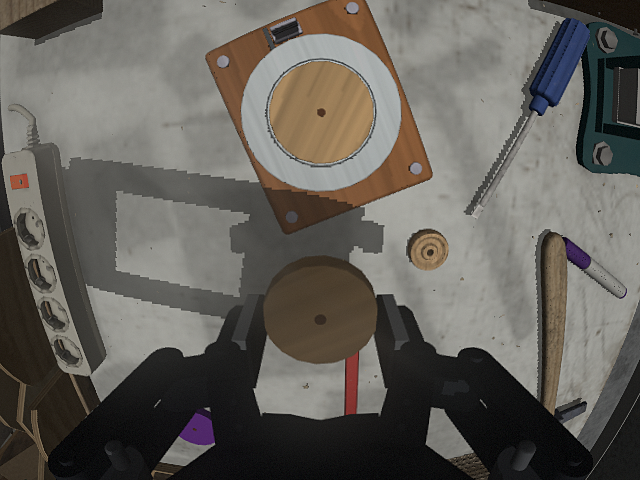

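Call:
{"name": "apply_moves", "arguments": {
  "targets": "0 0 0 0 -3 0 4.2; 0 0 0 0 -6 0 4.2; 0 0 0 0 -7.8 1.5 4.2; 0 0 0 0 -8.22 4 4.2; 0 0 0 0 -8.22 6.2 4.2"
}}

```text
time: 14.55
tool_pos: [554.6, 22.4, 98.3]
tcp_rot: [-180.0, -0.0, 0.1]
ft_force: [-0.4, -0.7, 0.1]
finger_gap: 47.6
```

Call:
{"name": "apply_moves", "arguments": {
  "targets": "0 0 0 0 0 0.7 4.2; 0 0 0 0 0 1.2 4.2; 0 0 0 0 0 1.5 4.2; 0 0 0 0 0 1.7 4.2; 0 0 0 0 0 1.8 4.2"
}}

```text
time: 15.05
tool_pos: [555.1, 21.2, 81.6]
tcp_rot: [180.0, -0.1, -0.0]
ft_force: [-0.2, 0.1, 0.3]
finger_gap: 48.1
```

Call:
{"name": "apply_moves", "arguments": {
  "targets": "0 0 0 0 0 0.1 4.2; 0 0 0 0 0 0.15 4.2; 0 0 0 0 0 0.2 4.2; 0 0 0 0 0 0.2 4.2; 0 0 0 0 0 0.2 4.2"
}}

```text
time: 15.55
tool_pos: [554.5, 21.5, 78.8]
tcp_rot: [180.0, -0.0, 0.0]
ft_force: [-0.5, -0.6, -0.4]
finger_gap: 47.7
```

Call:
{"name": "apply_moves", "arguments": {
  "targets": "0 0 0 0 0 0.1 4.2; 0 0 0 0 0 0.15 4.2; 0 0 0 0 0 0.2 4.2; 0 0 0 0 0 0.2 4.2; 0 0 0 0 0 0.2 4.2"
}}

```text
time: 16.05
tool_pos: [554.6, 21.5, 77.0]
tcp_rot: [-180.0, -0.0, 0.0]
ft_force: [0.5, -0.2, 1.4]
finger_gap: 47.9
```

Call:
{"name": "apply_moves", "arguments": {
  "targets": "0 0 0 0 0 0 4.2; 0 0 0 0 0 0 4.2; 0 0 0 0 0 0 6; 0 0 0 0 0 0 7.5; 0 0 0 0 0 0 8.5"
}}

```text
time: 16.55
tool_pos: [554.2, 21.4, 76.6]
tcp_rot: [-180.0, 0.0, -0.0]
ft_force: [0.3, 0.1, 0.3]
finger_gap: 84.4
```

Call:
{"name": "apply_moves", "arguments": {
  "targets": "0 0 0 0 0 0 8.5; 0 0 0 0 0 0 8.5; 0 0 0 0 0 -3 8.5; 0 0 0 0 2 -5.5 8.5; 0 0 0 0 6 -8.4 8.5"
}}

```text
time: 17.05
tool_pos: [554.0, -37.0, 161.1]
tcp_rot: [-179.9, 0.1, 0.2]
ft_force: [0.3, -1.5, -0.7]
finger_gap: 85.1
```

Call:
{"name": "apply_moves", "arguments": {
  "targets": "0 0 0 0 1.5 0 8.5; 0 0 0 0 2.2 0 8.5; 0 0 0 0 2.2 0 8.5; 0 0 0 0 2.2 0 8.5; 0 0 0 0 2.2 0 8.5"
}}

```text
time: 17.55
tool_pos: [553.7, -59.4, 159.5]
tcp_rot: [-180.0, 0.1, 0.1]
ft_force: [1.1, 0.4, -0.3]
finger_gap: 85.2
```

```bash
python3 - <<'E'
from dot import *
s=sense(); im=snapshot("wrist"); cv2.imwrite("pics/w9.png",im[:,:,::-1]); print(s["time"],s["tool_pos"],s["tcp_rot"],s["finger_gap"],s["ft_force"])
c=(554.5,22)
print("platen",edge(im,s,c,63.5,52,sign=-1),"big",edge(im,s,c,75.5,32,sign=-1,band=4),"mid",edge(im,s,c,87.5,25,sign=-1,band=4),edge(im,s,c,87.5,25,sign=1,band=4),dot(im,s,c,87.5))
for d in recognise("wrist","wheel")[:2]: print(d,at_z("wrist",d["at"],14,s))
w=at_z("wrist",recognise("wrist","wheel")[0]["at"],14,s)
print("wheel",edge(im,s,w,14,18,sign=-1,band=4),dot(im,s,w,14,6))
E
```

```text
17.55 [553.74904704 -59.41412597 159.48834867] [-1.79956492e+02  1.20943888e-01  5.66974261e-02] 85.18651954475929 [ 1.10216595  0.36085965 -0.30939377]
platen (array([554.49,  22.17]), np.float64(51.48), 90) big (array([554.43,  22.25]), np.float64(32.48), 88) mid (array([554.63,  22.23]), np.float64(23.79), 90) (array([554.6 ,  22.21]), np.float64(25.28), 89) (array([554.8,  22.2]), 70.0)
{'at': [251.5, 427.6], 'confidence': 0.59} [646.0995368  -90.09854804  14.        ]
{'at': [361.9, 352.6], 'confidence': 0.56} [ 585.60371716 -206.74398081   14.        ]
wheel (array([646.31, -90.  ]), np.float64(15.03), 70) (array([649.8, -93.1]), 84.4)
```

View pics/w9.png

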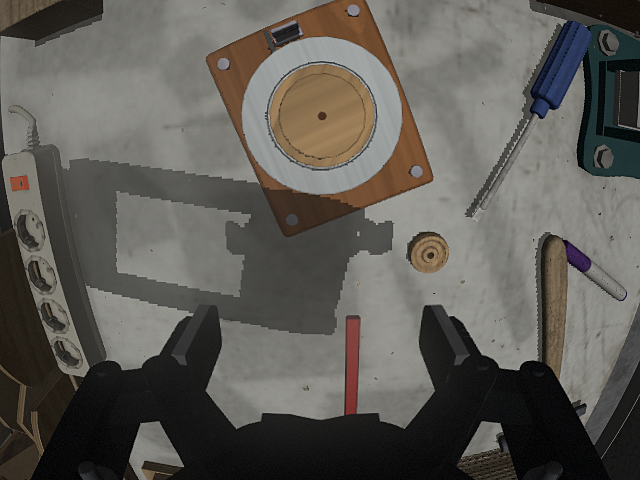

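Both discs are centred: platen (554.5,22.2), big (554.4,22.3), mid (554.6,22.2). Next is the wheel, at px (254,430).

Call:
{"name": "apply_moves", "arguments": {
  "targets": "0 0 0 2.5 0.9 1.9 8.5; 0 0 0 5 1.8 3.8 8.5; 0 0 0 7.3 2.6 5.5 8.5; 0 0 0 8.8 3.1 6.7 8.5; 0 0 0 9.35 3.3 7.1 8.5"
}}

```text
time: 18.2
tool_pos: [647.8, -93.3, 87.5]
tcp_rot: [-180.0, 0.2, 0.0]
ft_force: [-0.3, 1.0, 0.1]
finger_gap: 85.0
```

Call:
{"name": "apply_moves", "arguments": {
  "targets": "0 0 0 0 0 0 8; 0 0 0 0 0 0 7; 0 0 0 0 0 0 6.5; 0 0 0 0 0 0 6; 0 0 0 0 0 0 6"
}}

```text
time: 18.7
tool_pos: [648.0, -93.5, 90.6]
tcp_rot: [180.0, -0.1, 0.0]
ft_force: [-0.3, 0.6, 0.1]
finger_gap: 60.1
```

```bash
cat > hub.py <<'E'
from dot import *
from scipy.ndimage import center_of_mass
# rectify to plane z (0.25mm px), Hough circles around c0
def rect(im,s,c0,z,w):
    m=cm("wrist"); T=np.array(m["T_tool_cam"]); Rt=R.from_euler("xyz",s["tcp_rot"],degrees=True).as_matrix()
    xs=np.arange(-w,w,.2); X,Y=np.meshgrid(c0[0]+xs,c0[1]-xs)
    P=np.c_[X.ravel(),Y.ravel(),np.full(X.size,z)]
    c=((P-np.array(s["tool_pos"]))@Rt-T[:3,3])@T[:3,:3]; x,y,zz=c[:,0],-c[:,1],-c[:,2]; h=np.hypot(x,y); th=np.arctan2(h,zz)
    return cv2.remap(im,(m["cx"]+m["fx"]*th*x/h).reshape(X.shape).astype(np.float32),(m["cy"]+m["fy"]*th*y/h).reshape(X.shape).astype(np.float32),1)
E
python3 - <<'E'
from hub import *
s=sense(); im=snapshot("wrist"); cv2.imwrite("pics/w10.png",im[:,:,::-1]); t=np.array(s["tool_pos"]);print(s["time"],t,s["tcp_rot"],s["finger_gap"],s["ft_force"])
ds=recognise("wrist","wheel")[:2]
for d in ds: print(d,at_z("wrist",d["at"],14,s))
w=at_z("wrist",ds[0]["at"],14,s)
for r in(16,18):print("wheel",r,edge(im,s,w,14,r,sign=-1,band=4),edge(im,s,w,14,r,sign=-1,band=4,angs=np.arange(180,361,5)))
print(dot(im,s,w,14,8))
a=rect(im,s,w,14,30); print(w)
cv2.line(a,(150,0),(150,300),(255,0,0),1); cv2.line(a,(0,150),(300,150),(255,0,0),1)
b=im[100:400,170:470]; cv2.imwrite("pics/w10c.png",np.hstack([a,b])[:,:,::-1])
E
```

```text
18.7 [648.00530831 -93.455485    90.61264208] [ 1.79988626e+02 -5.79412681e-02  7.74290088e-03] 60.07847140502942 [-0.32621792  0.63020634  0.07497588]
{'at': [244.2, 318.0], 'confidence': 0.83} [646.96596515 -91.63864343  14.        ]
wheel 16 (array([648.49, -91.83]), np.float64(16.18), 72) (array([648.52, -91.4 ]), np.float64(16.42), 28)
wheel 18 (array([648.51, -91.92]), np.float64(16.26), 73) (array([648.49, -91.4 ]), np.float64(16.43), 27)
(array([648. , -94.4]), 24.5)
[646.96596515 -91.63864343  14.        ]
```

View pics/w10c.png

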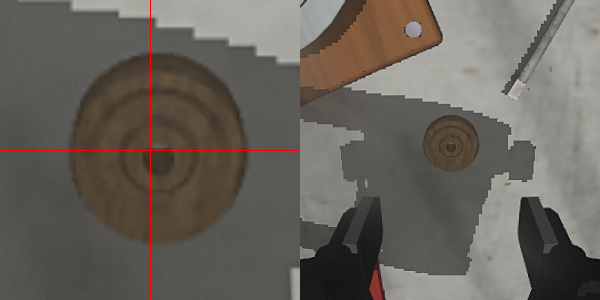

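The wheel's hub is at world (648.6,-93.2), almost exactly under the TCP. I'll grasp it.

Call:
{"name": "apply_moves", "arguments": {
  "targets": "0 0 0 0.05 0 3 6; 0 0 0 0.05 0 5.5 6; 0 0 0 0.05 0 7.5 6; 0 0 0 0.05 0 8.4 6; 0 0 0 0.05 0 8.7 6"
}}

```text
time: 19.3
tool_pos: [647.5, -93.4, 1.6]
tcp_rot: [-180.0, 0.1, -0.0]
ft_force: [0.2, 0.4, 0.7]
finger_gap: 60.0
```

Call:
{"name": "apply_moves", "arguments": {
  "targets": "0 0 0 0 0 0 6; 0 0 0 0 0 0 3; 0 0 0 0 0 0 3; 0 0 0 0 0 0 3; 0 0 0 0 0 0 3"
}}

```text
time: 19.8
tool_pos: [649.9, -93.9, 4.7]
tcp_rot: [180.0, -0.2, -0.0]
ft_force: [-0.9, -0.5, 6.8]
finger_gap: 33.9
```

Call:
{"name": "apply_moves", "arguments": {
  "targets": "0 0 0 0 0 0 3; 0 0 0 0 0 0 3; 0 0 0 0 0 -2 3; 0 0 0 0 0 -4.5 3; 0 0 0 0 0 -7 3"
}}

```text
time: 20.3
tool_pos: [648.1, -93.5, 73.5]
tcp_rot: [-180.0, 0.0, -0.0]
ft_force: [0.7, 0.1, 0.1]
finger_gap: 33.8
```

Call:
{"name": "apply_moves", "arguments": {
  "targets": "0 0 0 -1.5 -0.5 -4 3; 0 0 0 -4 -1.4 -7.5 3; 0 0 0 -6.8 -2.4 -9.5 3; 0 0 0 -8.7 -3.1 -10 3; 0 0 0 -9.4 -3.3 -10 3"
}}

```text
time: 20.8
tool_pos: [554.1, -60.1, 174.9]
tcp_rot: [180.0, -0.2, 0.0]
ft_force: [0.7, 0.6, 0.2]
finger_gap: 33.7
```

Call:
{"name": "apply_moves", "arguments": {
  "targets": "0 0 0 0 0 0 3; 0 0 0 0 0 0 3; 0 0 0 0 0 0 3; 0 0 0 0 0 0 3; 0 0 0 0 0 0 3"
}}

```text
time: 21.3
tool_pos: [554.6, -60.7, 172.2]
tcp_rot: [-180.0, 0.0, -0.0]
ft_force: [0.5, 0.6, 0.7]
finger_gap: 33.8
```

```bash
python3 - <<'E'
from hub import *
s=sense(); im=snapshot("wrist"); cv2.imwrite("pics/w11.png",im[:,:,::-1]); t=np.array(s["tool_pos"]);print(s["time"],t,s["tcp_rot"],s["finger_gap"],s["ft_force"])
c=(554.5,22.2)
print("big",edge(im,s,c,75.5,32,sign=-1,band=4),"mid",edge(im,s,c,87.5,25,sign=1,band=4),dot(im,s,c,87.5))
for z in(8,10,12):print("wheel in hand",z,dot(im,s,t[:2],t[2]+z,7)[0]-t[:2],edge(im,s,t[:2],t[2]+z,17,sign=-1,band=4,angs=np.arange(180,361,5)))
E
```

```text
21.3 [554.57541183 -60.71350898 172.22240173] [-1.79990468e+02  4.83935900e-02 -9.75098633e-03] 33.83231935161146 [0.46653298 0.56848527 0.66553484]
big (array([554.49,  22.11]), np.float64(32.57), 87) mid (array([554.65,  22.21]), np.float64(25.3), 90) (array([554.8,  22.2]), 75.5)
wheel in hand 8 [-0.47541183 -1.98649102] (array([554.81, -58.5 ]), np.float64(17.75), 21)
wheel in hand 10 [-0.47541183 -0.78649102] (array([554.84, -57.07]), np.float64(17.86), 22)
wheel in hand 12 [-0.27541183  0.51350898] (array([554.78, -64.53]), np.float64(16.52), 19)
```

Call:
{"name": "apply_moves", "arguments": {
  "targets": "0 0 0 0 -3 0 3; 0 0 0 0 -6 0 3; 0 0 0 0 -7.8 1.5 3; 0 0 0 0 -8.25 4 3; 0 0 0 0 -8.25 6.2 3"
}}

```text
time: 21.85
tool_pos: [554.7, 23.1, 110.1]
tcp_rot: [-180.0, -0.0, 0.1]
ft_force: [-0.1, -0.5, -0.6]
finger_gap: 34.1
```

Call:
{"name": "apply_moves", "arguments": {
  "targets": "0 0 0 0 0 0.6 3; 0 0 0 0 0 1.0 3; 0 0 0 0 0 1.3 3; 0 0 0 0 0 1.5 3; 0 0 0 0 0 1.5 3"
}}

```text
time: 22.35
tool_pos: [554.9, 21.7, 96.5]
tcp_rot: [180.0, -0.1, -0.0]
ft_force: [-0.1, 0.2, 0.0]
finger_gap: 33.8
```

Call:
{"name": "apply_moves", "arguments": {
  "targets": "0 0 0 0 0 0.1 3; 0 0 0 0 0 0.2 3; 0 0 0 0 0 0.25 3; 0 0 0 0 0 0.3 3; 0 0 0 0 0 0.3 3"
}}

```text
time: 22.85
tool_pos: [554.4, 22.0, 92.7]
tcp_rot: [180.0, 0.0, 0.0]
ft_force: [0.1, 0.7, -0.2]
finger_gap: 34.2
```

Call:
{"name": "apply_moves", "arguments": {
  "targets": "0 0 0 0 0 0.05 3; 0 0 0 0 0 0.1 3; 0 0 0 0 0 0.1 3; 0 0 0 0 0 0.1 3; 0 0 0 0 0 0.1 3"
}}

```text
time: 23.35
tool_pos: [554.5, 22.0, 91.9]
tcp_rot: [-180.0, -0.0, -0.0]
ft_force: [-0.0, -0.6, 0.3]
finger_gap: 33.6
```

Call:
{"name": "apply_moves", "arguments": {
  "targets": "0 0 0 0 0 0.05 3; 0 0 0 0 0 0.1 3; 0 0 0 0 0 0.15 3; 0 0 0 0 0 0.15 3; 0 0 0 0 0 0.15 3"
}}

```text
time: 23.85
tool_pos: [554.5, 22.0, 90.4]
tcp_rot: [180.0, -0.0, 0.0]
ft_force: [-1.3, 0.9, 2.6]
finger_gap: 34.1
```

Call:
{"name": "apply_moves", "arguments": {
  "targets": "0 0 0 0 0 -0.1 3; 0 0 0 0 0 -0.1 3; 0 0 0 0 0 -0.1 5; 0 0 0 0 0 -0.1 6; 0 0 0 0 0 -0.1 7"
}}

```text
time: 24.35
tool_pos: [554.3, 21.9, 91.1]
tcp_rot: [180.0, 0.0, -0.0]
ft_force: [-0.4, 0.6, 0.3]
finger_gap: 69.8
```

Call:
{"name": "apply_moves", "arguments": {
  "targets": "0 0 0 0 0 -0.1 7; 0 0 0 0 0 -0.1 7; 0 0 0 0 0 -3 7; 0 0 0 0 2 -5.5 7; 0 0 0 0 6 -8.5 7"
}}

```text
time: 24.85
tool_pos: [553.9, -36.5, 176.4]
tcp_rot: [-179.9, 0.1, 0.2]
ft_force: [0.4, -0.4, -0.3]
finger_gap: 70.1
```

Call:
{"name": "apply_moves", "arguments": {
  "targets": "0 0 0 0 1.5 0 7; 0 0 0 0 2.2 0 5; 0 0 0 0 2.2 0 3; 0 0 0 0 2.2 0 0; 0 0 0 0 2.2 0 0"
}}

```text
time: 25.35
tool_pos: [553.7, -58.9, 175.0]
tcp_rot: [-180.0, 0.1, 0.1]
ft_force: [-0.3, -0.1, 0.6]
finger_gap: 11.6
```

```bash
python3 - <<'E'
from hub import *
s=sense(); im=snapshot("wrist"); cv2.imwrite("pics/w12.png",im[:,:,::-1]); t=np.array(s["tool_pos"]);print(s["time"],t,s["tcp_rot"],s["finger_gap"],s["ft_force"])
c=(554.5,22.2)
print("platen",edge(im,s,c,63.3,52,sign=-1),"big",edge(im,s,c,75.3,32,sign=-1,band=4),"mid",edge(im,s,c,87.3,25,sign=1,band=3),edge(im,s,c,87.3,25,sign=-1,band=3))
print("wheel",edge(im,s,c,101.3,17.5,sign=-1,band=4),edge(im,s,c,87.3,18.5,sign=1,band=3),dot(im,s,c,101.3,8))
a=rect(im,s,c,101.3,35); print(a.shape)
cv2.imwrite("pics/w12c.png",cv2.resize(np.hstack([a,im[0:240,200:440][:, :].repeat(1,0) if 0 else cv2.resize(im[0:240,200:440],(350,350))]),None,fx=1.1,fy=1.1)[:,:,::-1])
E
```

```text
25.35 [553.74568695 -58.91329729 174.98536458] [-1.79956555e+02  1.23354971e-01  5.68567048e-02] 11.64874547786149 [-0.32833467 -0.11824248  0.56777845]
platen (array([554.44,  22.19]), np.float64(51.45), 90) big (array([554.44,  22.27]), np.float64(32.58), 86) mid (array([554.6 ,  22.22]), np.float64(25.31), 90) (array([554.62,  22.26]), np.float64(23.75), 90)
wheel (array([554.43,  22.68]), np.float64(16.79), 90) (array([554.46,  22.38]), np.float64(19.38), 73) (array([555. ,  22.4]), 81.5)
(350, 350, 3)
```

Everything is centred: platen (554.4,22.2), big (554.4,22.3), mid (554.6,22.2), wheel (554.4,22.7). I'll press with closed fingers.

Call:
{"name": "apply_moves", "arguments": {
  "targets": "0 0 0 0 -3 0 0; 0 0 0 0 -6 0 0; 0 0 0 0 -7.8 1 0; 0 0 0 0 -8.22 3 0; 0 0 0 0 -8.22 4.8 0"
}}

```text
time: 25.9
tool_pos: [554.3, 24.1, 127.5]
tcp_rot: [-180.0, -0.0, 0.2]
ft_force: [0.5, -0.1, -1.2]
finger_gap: 0.1
```

Call:
{"name": "apply_moves", "arguments": {
  "targets": "0 0 0 0 0 0.7 0; 0 0 0 0 0 1.2 0; 0 0 0 0 0 1.5 0; 0 0 0 0 0 1.7 0; 0 0 0 0 0 1.8 0"
}}

```text
time: 26.4
tool_pos: [554.9, 22.0, 110.9]
tcp_rot: [180.0, -0.1, -0.0]
ft_force: [-0.9, 0.4, -0.4]
finger_gap: 0.2
```

Call:
{"name": "apply_moves", "arguments": {
  "targets": "0 0 0 0 0 0.1 0; 0 0 0 0 0 0.2 0; 0 0 0 0 0 0.3 0; 0 0 0 0 0 0.4 0; 0 0 0 0 0 0.5 0"
}}

```text
time: 26.9
tool_pos: [554.4, 22.1, 105.3]
tcp_rot: [-180.0, -0.0, -0.0]
ft_force: [0.4, -0.2, 0.1]
finger_gap: -0.1
```

Call:
{"name": "apply_moves", "arguments": {
  "targets": "0 0 0 0 0 0.1 0; 0 0 0 0 0 0.2 0; 0 0 0 0 0 0.3 0; 0 0 0 0 0 0.4 0; 0 0 0 0 0 0.5 0"
}}

```text
time: 27.4
tool_pos: [554.5, 22.2, 100.3]
tcp_rot: [-180.0, -0.0, -0.0]
ft_force: [-0.8, 0.3, 2.2]
finger_gap: 0.0
```

Call:
{"name": "apply_moves", "arguments": {
  "targets": "0 0 0 0 0 0.1 0; 0 0 0 0 0 0.2 0; 0 0 0 0 0 0.3 0; 0 0 0 0 0 0.4 0; 0 0 0 0 0 0.5 0"
}}

```text
time: 27.9
tool_pos: [554.5, 22.1, 95.6]
tcp_rot: [-180.0, -0.0, -0.0]
ft_force: [-2.9, -0.1, 6.2]
finger_gap: -0.1
```

Call:
{"name": "apply_moves", "arguments": {
  "targets": "0 0 0 0 0 0.1 0; 0 0 0 0 0 0.2 0; 0 0 0 0 0 0.3 0; 0 0 0 0 0 0.3 0; 0 0 0 0 0 0.3 0"
}}

```text
time: 28.4
tool_pos: [554.6, 22.1, 93.0]
tcp_rot: [180.0, -0.0, 0.0]
ft_force: [-4.6, -0.3, 10.0]
finger_gap: -0.1
```

```bash
python3 - <<'E'
from hub import *
s=sense(); im=snapshot("wrist"); cv2.imwrite("pics/w13.png",im[:,:,::-1]); t=np.array(s["tool_pos"]);print(s["time"],t,s["tcp_rot"],s["ft_force"])
c=(554.5,22.2)
for z in(52,54,56):print("platen",z,edge(im,s,c,z,52,sign=-1,angs=np.arange(10,171,4)),edge(im,s,c,z+12,32,sign=-1,band=4,angs=np.arange(10,171,4)))
E
```

```text
28.4 [554.59783978  22.14848286  93.02402557] [ 1.79998061e+02 -1.99395859e-02  3.63388345e-03] [-4.55934143 -0.26205065  9.95017784]
platen 52 (array([554.46,  20.95]), np.float64(52.16), 41) (array([554.58,  25.46]), np.float64(32.48), 23)
platen 54 (array([554.49,  21.86]), np.float64(51.6), 41) (array([554.67,  19.3 ]), np.float64(34.19), 26)
platen 56 (array([554.51,  22.68]), np.float64(51.12), 41) (array([554.53,  20.35]), np.float64(33.67), 28)
```

Call:
{"name": "apply_moves", "arguments": {
  "targets": "0 0 0 -0.01 0 0.02 0; 0 0 0 -0.02 0 0.05 0; 0 0 0 -0.03 0 0.05 0; 0 0 0 -0.04 0 0.05 0; 0 0 0 -0.04 0 0.05 0"
}}

```text
time: 28.95
tool_pos: [554.5, 22.2, 92.8]
tcp_rot: [180.0, -0.1, 0.0]
ft_force: [-3.7, 0.3, 9.9]
finger_gap: 0.0
```

Call:
{"name": "apply_moves", "arguments": {
  "targets": "0 0 0 0 0 0 0; 0 0 0 0 0 0 0; 0 0 0 0 0 0 0; 0 0 0 0 0 0 0; 0 0 0 0 0 0 0"
}}

```text
time: 29.45
tool_pos: [554.5, 22.2, 92.8]
tcp_rot: [180.0, -0.1, 0.0]
ft_force: [-3.7, -0.1, 9.8]
finger_gap: -0.0
```

Call:
{"name": "apply_moves", "arguments": {
  "targets": "0 0 0 0 0 0 0; 0 0 0 0 0 0 0; 0 0 0 0 0 0 0; 0 0 0 0 0 0 0; 0 0 0 0 0 0 0"
}}

```text
time: 29.95
tool_pos: [554.5, 22.1, 92.8]
tcp_rot: [180.0, -0.1, 0.0]
ft_force: [-4.6, 0.3, 9.2]
finger_gap: 0.2
```

Call:
{"name": "apply_moves", "arguments": {
  "targets": "0 0 0 0 0 0 0; 0 0 0 0 0 0 0; 0 0 0 0 0 0 0; 0 0 0 0 0 0 0; 0 0 0 0 0 0 0"
}}

```text
time: 30.45
tool_pos: [554.5, 22.2, 92.8]
tcp_rot: [180.0, -0.1, 0.0]
ft_force: [-3.1, -0.3, 10.3]
finger_gap: -0.0
```

Call:
{"name": "apply_moves", "arguments": {
  "targets": "0 0 0 0 0 0 0; 0 0 0 0 0 0 0; 0 0 0 0 0 0 0; 0 0 0 0 0 0 0; 0 0 0 0 0 0 0"
}}

```text
time: 30.95
tool_pos: [554.5, 22.2, 92.8]
tcp_rot: [-180.0, -0.1, 0.0]
ft_force: [-3.5, -0.7, 9.2]
finger_gap: 0.3
```

Call:
{"name": "apply_moves", "arguments": {
  "targets": "0 0 0 0 0 0 0; 0 0 0 0 0 0 0; 0 0 0 0 0 0 0; 0 0 0 0 0 0 0; 0 0 0 0 0 0 0"
}}

```text
time: 31.45
tool_pos: [554.5, 22.1, 92.8]
tcp_rot: [180.0, -0.1, 0.0]
ft_force: [-3.2, 0.8, 8.8]
finger_gap: 0.2
```

```bash
python3 - <<'E'
from hub import *
s=sense(); im=snapshot("wrist"); cv2.imwrite("pics/w14.png",im[:,:,::-1]); im2=snapshot("scene"); cv2.imwrite("pics/s14.png",im2[:,:,::-1]); t=np.array(s["tool_pos"]);print(s["time"],t,s["ft_force"])
c=(554.5,22.2)
print("platen",[edge(im,s,c,z,52,sign=-1,angs=np.arange(10,171,4)) for z in(53,54,55)])
d=102-t[2]; A=np.arange(20,161,4)
for nm,z,r in(("big",76,32),("mid",88,25),("wheel",102,17)): print(nm,[edge(im,s,c,z-d,r,sign=g,band=3,angs=A) for g in(-1,1)])
for q,z in(("tape_measure",30),("sanding_block",17),("pencil",5)):
    print(q,[np.round(at_z("scene",x["at"],z)) for x in recognise("scene",q)[:1]])
E
```

```text
31.45 [554.52175783  22.14805562  92.78603054] [-3.1851299   0.79489585  8.84968717]
platen [(array([554.4 ,  21.53]), np.float64(51.81), 41), (array([554.4 ,  21.94]), np.float64(51.57), 41), (array([554.45,  22.49]), np.float64(51.25), 41)]
big [(array([554.37,  19.7 ]), np.float64(33.96), 30), (array([554.6,  25.5]), np.float64(30.93), 34)]
mid [(array([554.72,  23.01]), np.float64(23.84), 36), (array([554.67,  25.06]), np.float64(24.48), 35)]
wheel [(array([554.69,  22.61]), np.float64(17.21), 35), (array([554.72,  14.35]), np.float64(22.24), 25)]
tape_measure [array([626., 303.,  30.])]
sanding_block [array([451., 317.,  17.])]
pencil [array([ 591., -236.,    5.])]
```

```bash
python3 -c "
from bench import *
print(hand_in())"
```

```text
the job is handed in; nothing more can be done
None
```

I stacked the big disc, the middle disc and the wheel on the platen, letting go of each. I then pressed the wheel with closed fingers, held for over 2.5 s, and handed in at 31.5 s still pressing. The hand-in gave no verdict.

**Centring before pressing:** the three pieces and the platen agreed within about 0.5 mm (6 mm allowed), measured from the wrist camera:

| Piece | x (mm) | y (mm) |
|---|---|---|
| platen | 554.4 | 22.2 |
| big disc | 554.4 | 22.3 |
| middle disc | 554.6 | 22.2 |
| wheel | 554.4 | 22.7 |

**Press depth:** the TCP was steady at 92.8 mm with 9–10 N up throughout the hold. That puts the platen about 9.2 mm down from the TCP height, and 9–10 mm from the size of the platen's rim in the picture. I didn't check it against the gauge strip.

**Bystanders:** I never touched the sanding block, the pencil or the tape measure. Their detected positions match the start within about 10 mm, which is detection noise.

**What disagreed:**
- **Sideways force:** a push of 3–4.5 N along x stayed on the wheel during pressing. I eased it slightly; the TCP did not move.
- **Edge fits while pressing:** the wheel still fitted as centred, and the platen within about 1 mm. The fits for the big and middle discs were scattered, up to about 3 mm in y, because the gripper hid part of them. I judged those from the arm standing still.
- **Last picture:** the limit of 12 viewed pictures ran out just after I placed the wheel, so the wheel's placing and the press were checked by numbers only.

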